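Index the splined lever onto the cam vise and clamp the blank

TASK

Fit the red-handled lever to the shaft of the cam vise: pressing only lightly, never forcing it, feel for an angle at which the splines mesh and slide the hub fully home on the shoulder. Then swing the lever clockwise (seen from above) until the jaws grip the wooden blank firmly without crushing it; choose the splines so that the lever ends up on the side of the shaft away from the blank. Let go of it and leave the other things on the bench where they are.

Things in the scene. Friction and masses are not known exactly. Their poses are not given: they have to be found in the camera images.
- lever: Loose clamping lever, 0.3 to 0.45 kg, lying on its hub. Origin: centre of the hub's underside; z up along the bore, x along the arm to the handle. Steel hub 39 mm across, 36 mm high, with two milled flats facing +y and -y, 42 mm apart, 26 mm wide in x, full height: grip it there. Arm 17 mm wide, 8 to 30 mm above the underside. Red handle from x = 74 to 128 mm, 17 to 21 mm thick, centre line level.
- handle (a point): Grip point on the centre line of the lever's red handle, 100 mm from the hub's axis, 24 mm above the hub's underside. Axes as the lever's. On the bench beside the lever lie fixed steel bars, 12 mm high, under its handle at some angles.
- bore (a point): Centre of the bore's upper mouth, 36 mm above the hub's underside. The bore goes right through: six straight slots about 7 mm wide, one centred on the arm's direction (+x), the others every 60 deg; the six inner teeth between them reach in to 10.0 mm from the axis.
- vise: Green cam vise bolted to the bench, place and yaw vary. Origin: on the upright shaft's axis at bench height; z up, +y to the jaws and the blank. 130 mm wide over its bolted lugs, y = -46 to +186 mm. Cam housing under the shaft 72 x 76 mm, top at z = 60; jaws below 53 mm, so the seated lever passes over jaws and blank.
- shaft_shoulder (a point): Centre of the top of the shoulder, 39 mm across, on the shaft axis 66 mm above the vise's origin: the hub's underside must come to rest here. Axes as the vise's. The hub has about 1 mm play on the shaft.
- spline_top (a point): On the shaft axis, 86 mm above the vise's origin (axes as the vise's): square upper ends of six spline teeth 5 mm wide, 26 mm over the teeth, that run down to the shoulder. Above it a plain nose, 17.6 mm thick to z = 93, tapering to 12 mm at z = 98, centres the hub. The teeth's angle varies over the whole 60 deg pitch and is not measured; they mesh within about 5 deg.
- shaft_turn (a point): On the shaft axis, 98 mm above the vise's origin. The shaft is stiff (about 0.25 N m): a hub turned on top of it under 10 N does not turn it, and let go it still holds some 28 N at the jaws. It grips after 0.6 to 1.9 rad clockwise from above; then a tooth points about to the vise's -y (0 to 20 deg past it). An arm put on at +5 to -55 deg (anticlockwise from the vise's +x) ends near -y, at +5 to +65 deg 60 deg short of it.
- back_jaw: Fixed jaw of the vise, 74 mm wide, up to 52 mm above the bench. Origin and axes: the vise's; its steel face, which looks to -y, stands at y = 139 mm. The moving jaw (not measured) comes from -y, 9 mm per rad of the shaft, and presses the blank against it: 12 N is firm, 200 N crushes. 2.5 N across the handle 100 mm from the axis only turns the shaft, 8 N gives some 60 N at the jaws.
- blank: Eight-sided sawn wooden cup blank, 67 x 59 x 36 mm (x, y, z of its frame), 0.07 kg. Origin: centre of its underside. It stands loose on the vise's bed, 18 mm above the bench, 1 to 4 mm from the fixed jaw and 1 to 14 mm from the moving one, which grip it across its 59 mm.
- cup: Bystander: small turned wooden cup, 66 mm across, 68 mm high; origin at the centre of its foot.
- oilcan: Bystander: green oil can with a long spout, 71 x 92 x 167 mm; origin at the centre of its foot.
- tin: Bystander: round wax tin with a red lid, 67 mm across, 32 mm high; origin at the centre of its underside.

How it is judged:
By the outcome, as a careful person would: the job done as asked, in the order asked, and still so for the second after the job is handed in, with the robot touching nothing.
It also fails if it takes over 72 s, if anything falls off the work surface, if the arm or the gripper's body presses on something with over 40 N, if the wrist force passes 120 N, or if a joint passes its speed limit or range.

ROBOT

A 6-joint arm with a two-finger parallel gripper is mounted at the origin on a cart in front of the work surface, level with it; the furniture and walls round the work are solid. World frame = base frame: x ahead of the robot, y to its left, z up, the work surface at z = 0. Lengths are in m, angles in degrees, forces in N, time in s.
With the tool pointing down it reaches from about 0.3 to 0.75 m from the base axis. Payload 8.5 kg.
Tool frame: the origin (TCP) lies between the finger pads; the fingertips stand 8 mm ahead of it and the grasp point (between the pads) lies 11 mm behind it; y points along the fingers, z is the direction in which the jaws open and shut, and the axes are right-handed (so a half turn about y gives the same grasp; the last joint's range is limited). The gripper opens to 85 mm and grips with 20 to 120 N. Pads are 22 mm wide; open, the fingers measure 114 mm over their backs; the gripper's body (76 mm by 85 mm) begins 54 mm behind the grasp point. The pads swing forward as they close: fully open they stand 13 mm farther back than shut.
Start: joints at [-80.976, 21.807, 74.336, -0, 83.858, -12.336], TCP at [0.2, -0.512, 0.239] pointing down, gripper open.
Joint ranges: [-178.18, 178.18], [-50.72, 133.34], [12.68, 142.11], [-81.47, 261.47], [9.98, 163.14], [-165.26, 165.26]. Speed limits (degrees/s): [136.94, 136.94, 180, 180, 180, 180].

INTERFACE

Orientations are given as a 3x3 rotation matrix whose columns are the frame's x, y, z axes.
In Python, from rig import env, get_image gives the robot as it stands.
- The arm moves only by the tool move_arm, never from a script. Its argument "targets" is one flat list of numbers, 6 for each row, row after row: the shift along the tool's x, y, z in mm, then the turn, a rotation vector about the tool's x, y, z in rad. A call has exactly 5 rows; each row shifts and turns the commanded pose from where the row before left it, along the tool's axes as they then stand; what a row does not reach is not made up. A row lasts 1/8 s, in which the tool goes at most 62.5 mm and 10.7 degrees, less where a joint would pass 70% of its speed; a pose out of reach is approached as far as the arm can. A call is refused whole if a number of a shift passes 62.5 or a number of a turn 0.188, either way. A call with a gripper value outside its range is refused whole. "hand" is the opening, from -1 (shut) to 1 (fully open), so that 0 is half open, set as the call begins (left out, the last holds). The fingers move at their own pace and stop on an object; "squeeze" is the grip in N (left out, the last holds). Time passes only in rows, so rows that do not move let the fingers close, or fill a call up. It gives the time, the measured TCP pose, the force and the opening at its end, in the units of the state.
- env.observe(): the state, without advancing time (a new reading comes with each control period).
- get_image(name): name is "side" or "top" or "wrist"; returns a dict with "pixels" (384x512x3 uint8, red, green, blue), "z_map" (384x512 float32, m along the optical axis (not along the pixel's ray), 0 where there is no reading), "intrinsics" (3x3 intrinsics, pixels), "k1" (the pictures are not rectified: a ray, as slopes to the right and down, at radius r is drawn at 1 + k1 r^2 times it, then the intrinsics apply), "R" (3x3) and "t" (3): a world point X has camera coordinates R X + t; the wrist camera has in their place "mount" (4x4, takes a point from camera to tool coordinates, whose origin is the TCP and whose axes are the tool frame's). Camera axes: x right, y down, z forward; pixel columns grow to the right and rows downward; lengths in m; the calibration is good to about 2 mm. A picture is of the moment at which its call begins: read the wrist's pose just before it.
- env.close_job(): hands the job in, once; it reports no verdict.
The state is a dict: "time_s": time; "q": joint angles; "qvel": joint speeds; "joint_efforts": joint torques, N m; "position": TCP position; "tool_rot": TCP orientation; "ft_force": force on the tool from outside, world axes, zero at the start; "wrist_torque": the same for the moment, N m; "grip_width": finger opening in m.
Only numpy, scipy, OpenCV 4.12 (cv2) and the standard library are available. Lean on these libraries where they do the work, as an engineer would, in place of code of your own. Each camera call takes 0.05 s, during which the arm holds its last target.

## Working session

There is one attempt and no reset: what is moved stays moved. The work goes in short steps, Python scripts to look and compute and a tool call to move; the robot and the scene stay as the last step left them, time stands still between calls to the robot, and variables do not carry over. Pictures are saved under pics/ and viewed, and the job is handed in when it is done.

Besides the shell and the picture viewer there is one more tool, called as a command line: name --argument value ..., lists and objects as JSON in quotes. move_arm: Moves the arm, as the interface text tells. Its arguments: {"type":"object","properties":{"targets":{"type":"array"},"hand":{"type":"number"},"squeeze":{"type":"number"}},"required":["targets"]}

```bash
ls; mkdir -p pics
python3 - <<'E'
from rig import env,get_image
import cv2,numpy as np,pickle
print(env.observe())
for n in ["side","top","wrist"]:
    d=get_image(n); pickle.dump(d,open(f"{n}0.pkl","wb"))
    cv2.imwrite(f"pics/{n}0.png",d["pixels"][:,:,::-1])
    print(n,d["intrinsics"],d["k1"],d.get("R"),d.get("t"),d.get("mount"))
E
```

```text
pics
{'time_s': 0.0, 'q': array([-8.09758891e+01,  2.18410676e+01,  7.43852495e+01,  1.51379327e-03,
        8.38586214e+01, -1.23361061e+01]), 'qvel': array([-0.04288169, -0.02542744,  0.01839689, -0.03675537,  0.0722372 ,
       -0.04282997]), 'joint_efforts': array([ 3.22642591e-04, -4.48453510e+01, -2.31278855e+01, -1.62438405e-04,
        4.86030025e-03,  5.97516618e-06]), 'position': array([ 0.200282  , -0.51193115,  0.23870813]), 'tool_rot': array([[-9.31310013e-01, -2.06579477e-04,  3.64227424e-01],
       [-3.64227322e-01,  1.46822727e-03, -9.31308919e-01],
       [-3.42379326e-04, -9.99998901e-01, -1.44261665e-03]]), 'ft_force': array([0.1871841 , 0.10480157, 0.67008264]), 'wrist_torque': array([-0.02882728,  0.02023358,  0.05567149]), 'grip_width': 0.08559939178662566}
side [[410.41250428   0.         252.06942424]
 [  0.         410.41250428 198.1626905 ]
 [  0.           0.           1.        ]] -0.06204047033963952 [[-0.99917991  0.03610143  0.01833563]
 [-0.0035058   0.3740002  -0.927422  ]
 [-0.04033879 -0.92672571 -0.37356692]] [0.48153834 0.06147837 1.31934172] None
top [[495.51388866   0.         255.70213273]
 [  0.         495.51388866 185.53981818]
 [  0.           0.           1.        ]] -0.13143665956038142 [[-0.02580695 -0.99966631  0.00112947]
 [-0.99657721  0.02563841 -0.07859093]
 [ 0.07853575 -0.0031538  -0.99690631]] [0.12397606 0.50967881 1.53471488] None
wrist [[312.80900608   0.         258.98391545]
 [  0.         312.80900608 187.77887951]
 [  0.           0.           1.        ]] -0.0226466988628001 None None [[-1.69163131e-04  9.47357461e-01  3.20177784e-01 -8.31522877e-02]
 [ 1.10205728e-04 -3.20177769e-01  9.47357474e-01 -1.34859987e-01]
 [ 9.99999980e-01  1.95543382e-04 -5.02419450e-05 -5.69168040e-04]
 [ 0.00000000e+00  0.00000000e+00  0.00000000e+00  1.00000000e+00]]
```

View pics/side0.png

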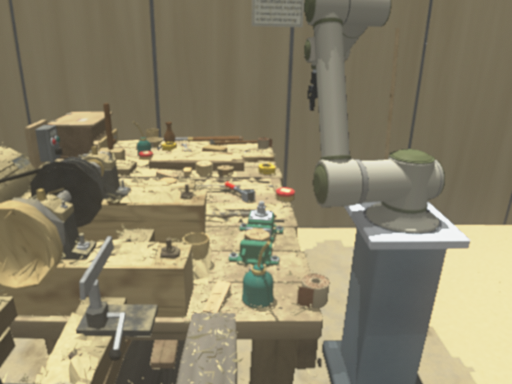

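View pics/top0.png

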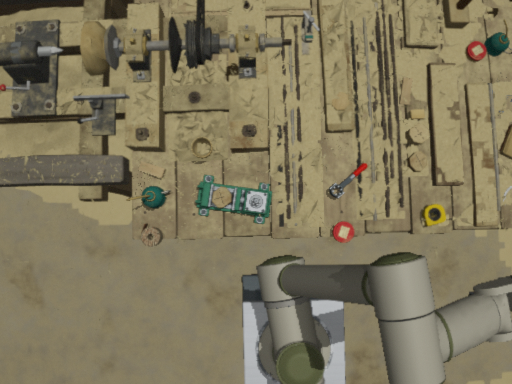

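View pics/wrist0.png

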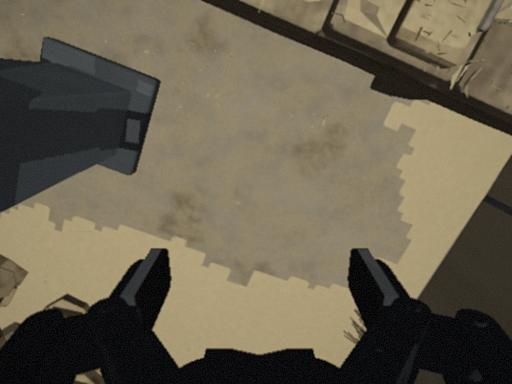

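```bash
cat > h.py <<'E'
from rig import env,get_image
import cv2,numpy as np,pickle
def cam(d,pose=None):
    """R,t world->cam"""
    if d.get("R") is not None: return np.array(d["R"]),np.array(d["t"])
    p,Rt=pose; M=np.array(d["mount"]); T=np.eye(4);T[:3,:3]=Rt;T[:3,3]=p
    W=np.linalg.inv(T@M); return W[:3,:3],W[:3,3]
def ray(d,uv,pose=None):
    R,t=cam(d,pose)
    n=cv2.undistortPoints(np.array([[uv]],float),d["intrinsics"],np.array([d["k1"],0,0,0.])).ravel()
    return -R.T@t, R.T@np.array([n[0],n[1],1.])
def atz(d,uv,z,pose=None):
    c,r=ray(d,uv,pose); return c+r*(z-c[2])/r[2]
def atdepth(d,uv,pose=None):
    c,r=ray(d,uv,pose); return c+r*d["z_map"][int(round(uv[1])),int(round(uv[0]))]
def proj(d,X,pose=None):
    R,t=cam(d,pose)
    X=np.atleast_2d(X).astype(float)
    return cv2.projectPoints(X,cv2.Rodrigues(R)[0],t,d["intrinsics"],np.array([d["k1"],0,0,0.]))[0].reshape(-1,2)
def crop(d,u0,v0,u1,v1,s,name):
    im=cv2.resize(d["pixels"][v0:v1,u0:u1,::-1],None,fx=s,fy=s,interpolation=cv2.INTER_CUBIC)
    for u in range((u0+9)//10*10,u1,10):
        x=int((u-u0)*s); cv2.line(im,(x,0),(x,6 if u%50 else 14),(255,0,255),1)
        if u%20==0: cv2.putText(im,str(u),(x,24),0,.4,(255,0,255),1)
    for v in range((v0+9)//10*10,v1,10):
        y=int((v-v0)*s); cv2.line(im,(0,y),(6,y),(255,0,255),1)
        if v%20==0: cv2.putText(im,str(v),(8,y+4),0,.4,(255,0,255),1)
    cv2.imwrite(f"pics/{name}.png",im)
def snap(n,tag):
    o=env.observe(); d=get_image(n); pose=(o["position"],o["tool_rot"]); d["pose"]=pose
    pickle.dump(d,open(f"{tag}.pkl","wb")); cv2.imwrite(f"pics/{tag}.png",d["pixels"][:,:,::-1]); return d,pose
E
python3 - <<'E'
from h import *
d=pickle.load(open("top0.pkl","rb"))
crop(d,190,150,390,250,4,"topc")
for n,uv in dict(lowL=(203,208),hub=(334,191),handle=(361,170),shaft=(257,202),blank=(222,198)).items(): print(n,atdepth(d,uv))
E
```

```text
lowL [0.44674409 0.27855108 0.01096024]
hub [ 0.49017321 -0.13759857  0.00381   ]
handle [ 0.55208754 -0.2208284   0.03304884]
shaft [0.45736465 0.10846493 0.09875144]
blank [0.47442957 0.21519375 0.05328812]
```

View pics/topc.png

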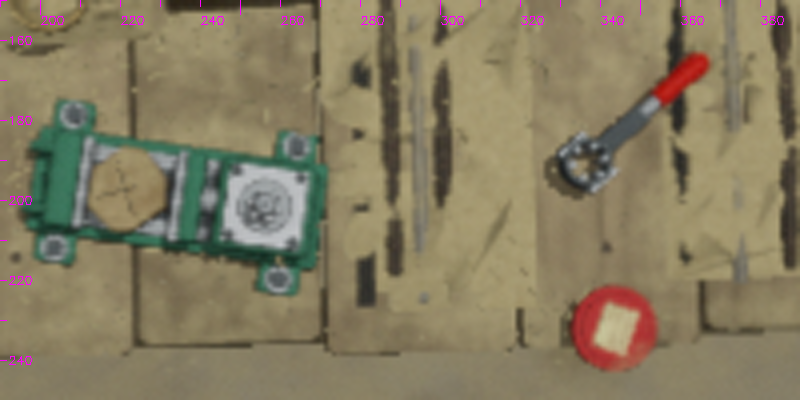

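```bash
cat >> h.py <<'E'
def Rdown(angdeg):
    a=np.radians(angdeg); x=np.array([np.cos(a),np.sin(a),0]); y=np.array([0,0,-1.]); return np.c_[x,y,np.cross(x,y)]
from scipy.spatial.transform import Rotation as Ro
def plan(p1,R1,n,start=None):
    """n rows from commanded pose to p1,R1; prints"""
    if start is None:
        o=env.observe(); start=(o["position"],o["tool_rot"])
    p0,R0=np.array(start[0]),np.array(start[1])
    w=Ro.from_matrix(R0.T@R1).as_rotvec()/n
    out=[]
    p=p0.copy();R=R0.copy()
    for i in range(n):
        s=R.T@((np.array(p1)-p)/(n-i)); s=np.round(s*1000,1); ww=np.round(w,3)
        out.append(list(s)+list(ww)); p=p+R@s/1000; R=R@Ro.from_rotvec(ww).as_matrix()
    for i in range(0,n,5):
        print([float(v)+0 for r in out[i:i+5] for v in r])
    return out
E
python3 - <<'E'
from h import *
d=pickle.load(open("top0.pkl","rb"))
hub=atz(d,(336.3,190.5),.036); han=atz(d,(366,164.5),.03); sh=atz(d,(256,201.3),.095)
print(hub,han,np.degrees(np.arctan2(*(han-hub)[[1,0]])),sh)
a=np.degrees(np.arctan2(*(han-hub)[[1,0]]))
plan([hub[0],hub[1],.22],Rdown(a),15)
E
```

```text
[ 0.48949725 -0.13966098  0.036     ] [ 0.56944185 -0.23822407  0.03      ] -50.954465373639785 [0.45969759 0.11136989 0.095     ]
[-27.0, 1.3, -16.1, 0.0, -0.125, 0.0, -28.8, 1.3, -12.6, 0.0, -0.125, 0.0, -30.1, 1.3, -8.9, 0.0, -0.125, 0.0, -31.0, 1.3, -5.1, 0.0, -0.125, 0.0, -31.4, 1.3, -1.2, 0.0, -0.125, 0.0]
[-31.3, 1.3, 2.7, 0.0, -0.125, 0.0, -30.7, 1.3, 6.6, 0.0, -0.125, 0.0, -29.7, 1.3, 10.4, 0.0, -0.125, 0.0, -28.1, 1.3, 14.0, 0.0, -0.125, 0.0, -26.2, 1.3, 17.4, 0.0, -0.125, 0.0]
[-23.8, 1.2, 20.6, 0.0, -0.125, 0.0, -21.0, 1.3, 23.4, 0.0, -0.125, 0.0, -18.0, 1.2, 25.8, 0.0, -0.125, 0.0, -14.6, 1.3, 27.8, 0.0, -0.125, 0.0, -11.0, 1.2, 29.5, 0.0, -0.125, 0.0]
```

move_arm --targets '[-27, 1.3, -16, 0, -0.125, 0, -29, 1.3, -12.6, 0, -0.125, 0, -30, 1.3, -9, 0, -0.125, 0, -31, 1.3, -5, 0, -0.125, 0, -31.4, 1.3, -1, 0, -0.125, 0]'

```text
time_s: 0.78
position: [0.2975, -0.3873, 0.2326]
tool_rot: [[-0.539, -0.0, 0.842], [-0.842, 0.0, -0.539], [-0.0, -1.0, -0.0]]
ft_force: [0.6, -0.0, -0.5]
grip_width: 0.0853
```

move_arm --targets '[-31, 1.3, 2.7, 0, -0.125, 0, -31, 1.3, 6.6, 0, -0.125, 0, -30, 1.3, 10.4, 0, -0.125, 0, -28, 1.3, 14, 0, -0.125, 0, -26, 1.3, 17.4, 0, -0.125, 0]'

```text
time_s: 1.4
position: [0.3938, -0.2632, 0.2261]
tool_rot: [[0.056, -0.0, 0.998], [-0.998, 0.0, 0.056], [-0.0, -1.0, -0.0]]
ft_force: [-0.6, -1.1, -0.0]
grip_width: 0.0852
```

move_arm --targets '[-24, 1.2, 20.6, 0, -0.125, 0, -21, 1.3, 23.4, 0, -0.125, 0, -18, 1.2, 26, 0, -0.125, 0, -14.6, 1.3, 28, 0, -0.125, 0, -11, 1.2, 29.5, 0, -0.125, 0]'

```text
time_s: 2.02
position: [0.4907, -0.1387, 0.2199]
tool_rot: [[0.63, -0.0, 0.777], [-0.777, 0.0, 0.63], [-0.0, -1.0, -0.0]]
ft_force: [-0.1, -0.6, -0.3]
grip_width: 0.0854
```

Run:
```python
from h import *
o=env.observe();print(o["position"],o["q"],o["tool_rot"],o["time_s"],o["qvel"])
d,p=snap("wrist","w1")
```

```text
[ 0.49069151 -0.13871883  0.21990116] [-2.91074276e+01  1.87128474e+01  8.25280109e+01 -8.63068812e-04
  7.87835428e+01 -6.81333357e+01] [[ 6.29673943e-01 -3.79283029e-04  7.76859435e-01]
 [-7.76859430e-01  1.94259202e-04  6.29674033e-01]
 [-3.89736768e-04 -9.99999909e-01 -1.72329641e-04]] 2.025 [ 29.11881394   9.38531981 -12.30873523   0.04106397   2.9133075
 -27.89027443]
```

View pics/w1.png

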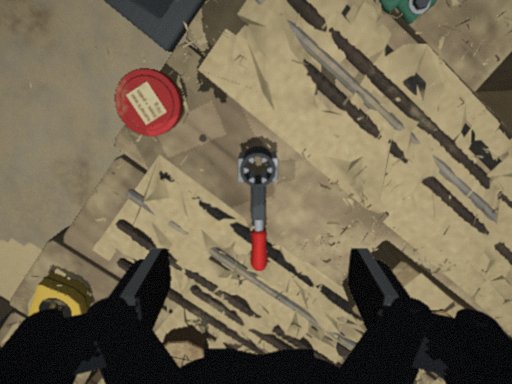

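Run:
```python
from h import *
o=env.observe();print(o["qvel"])
d,p=snap("wrist","w2")
crop(d,180,120,340,290,3.5,"w2c")
for uv in [(257,165),(215,165),(200,165),(300,165),(320,165),(257,270),(225,255),(320,70),(230,180),(285,180)]: print(uv,atdepth(d,uv,p).round(4))
```

```text
[-3.08351572 -1.00961205  1.62471563 -0.62976129 -0.34091041  5.12466716]
(257, 165) [ 0.4967 -0.1439 -0.0007]
(215, 165) [ 0.4586 -0.1746  0.0012]
(200, 165) [ 0.4451 -0.1858  0.0007]
(300, 165) [ 0.535  -0.1117  0.0014]
(320, 165) [ 0.5512 -0.0965  0.007 ]
(257, 270) [ 0.5734 -0.2374  0.0318]
(225, 255) [ 0.539  -0.2597  0.0052]
(320, 70) [ 0.4825 -0.0203 -0.0012]
(230, 180) [ 4.835e-01 -1.784e-01 -3.000e-04]
(285, 180) [ 0.5341 -0.1371 -0.0011]
```

View pics/w2c.png

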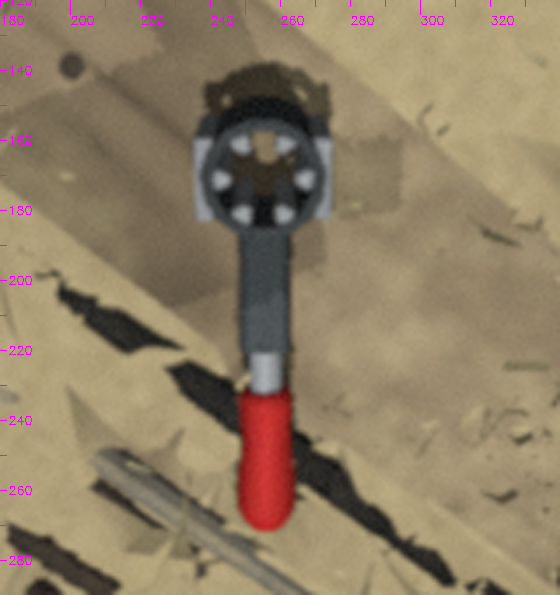

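Run:
```python
from h import *
d=pickle.load(open("w2.pkl","rb"));p=d["pose"]
f=lambda x,y:(180+x/3.5,120+y/3.5)
hub=atz(d,f(264,178),.036,p); h1=atz(d,f(266.3,460),.03,p)
a=np.degrees(np.arctan2(*(h1-hub)[[1,0]]))
print(hub,h1,a, p[0])
t=pickle.load(open("top0.pkl","rb"))
print(proj(t,hub))
# depth profile across
for v in (150,165,172,180,190,210): print(v,[round(float(atdepth(d,(u,v),p)[2])*1000) for u in range(225,290,3)])
plan([hub[0],hub[1],.10],Rdown(a),5)
```

```text
[ 0.49363647 -0.1425053   0.036     ] [ 0.55730747 -0.21937869  0.03      ] -50.36647329199703 [ 0.49204623 -0.13635188  0.21971873]
[[337.15539558 189.15096071]]
150 [0, 0, 1, 0, 1, 1, 0, 10, 16, 19, 21, 20, 14, 7, 1, -1, 1, 0, 1, 2, 2, -1]
165 [0, 0, 0, 1, 34, 36, 22, 0, 1, 0, 0, 1, 0, 17, 23, 36, 37, 0, 0, -1, 0, 0]
172 [0, 1, 0, 0, 36, 36, 34, 2, 13, 1, 0, 6, 7, 35, 35, 36, 34, 1, 1, 0, 1, 0]
180 [1, 1, 0, 0, 35, 36, 35, 35, 36, 22, 22, 355, 35, 35, 34, 36, 34, 0, -1, -1, -1, 1]
190 [1, 1, 1, -1, 2, 1, 0, 0, 21, 21, 22, 23, 22, -1, 1, 0, 1, 1, 0, 0, 0, -1]
210 [7, 5, 0, 1, 0, 0, 1, -1, 26, 26, 27, 26, 27, 2, 1, 0, 0, 0, 0, 0, 1, 0]
[1.1, 23.9, -0.2, 0.0, -0.002, 0.0, 1.1, 24.0, -0.2, 0.0, -0.002, 0.0, 1.1, 23.9, -0.2, 0.0, -0.002, 0.0, 1.0, 24.0, -0.2, 0.0, -0.002, 0.0, 1.1, 23.9, -0.3, 0.0, -0.002, 0.0]
```

move_arm --targets '[1, 24, 0, 0, 0, 0, 1, 24, 0, 0, -0.003, 0, 1, 24, 0, 0, -0.003, 0, 1, 24, 0, 0, -0.003, 0, 1, 24, 0, 0, 0, 0]'

```text
time_s: 2.75
position: [0.4929, -0.1441, 0.0993]
tool_rot: [[0.632, -0.0, 0.775], [-0.775, -0.0, 0.632], [-0.0, -1.0, -0.0]]
ft_force: [0.4, -0.5, 0.5]
grip_width: 0.0856
```

Run:
```python
from h import *
get_image("wrist");get_image("wrist");get_image("wrist")
d,p=snap("wrist","w3"); print(env.observe()["qvel"],p)
crop(d,150,120,370,330,2.8,"w3c")
```

```text
[ 0.37065684 -1.00484684 -0.96780258  0.19237048  0.09472611 -0.15387132] (array([ 0.49267731, -0.14382444,  0.09960011]), array([[ 6.32261484e-01, -2.07263785e-03,  7.74752296e-01],
       [-7.74752246e-01,  1.00772139e-03,  6.32264140e-01],
       [-2.09118904e-03, -9.99997344e-01, -9.68637405e-04]]))
```

View pics/w3c.png

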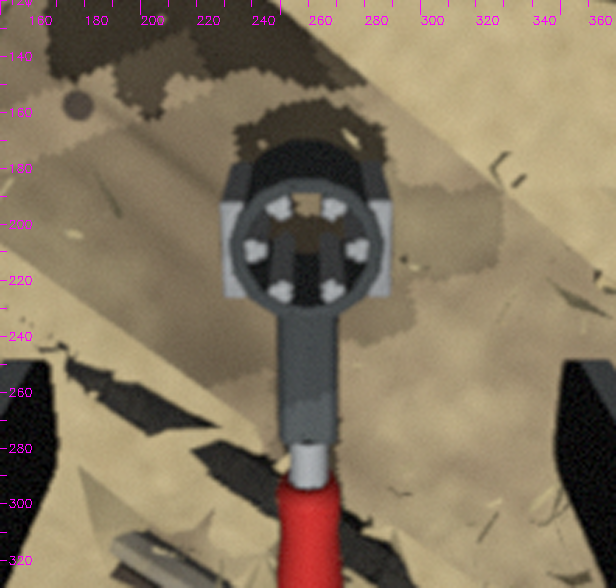

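Run:
```python
from h import *
d=pickle.load(open("w3.pkl","rb"));p=d["pose"]
f=lambda x,y:(150+x/2.8,120+y/2.8)
hub=atz(d,f(306,248),.036,p); h1=atz(d,f(308.5,400),.030,p); h2=atz(d,f(309,560),.03,p)
for h in(h1,h2):print(hub,h,np.degrees(np.arctan2(*(h-hub)[[1,0]])))
print(p[1].T@(hub-p[0]))
t=pickle.load(open("top0.pkl","rb"))
plan([hub[0],hub[1],.013],Rdown(-50.6),5)
```

```text
[ 0.49303863 -0.1425547   0.036     ] [ 0.52293728 -0.17810282  0.03      ] -49.93363691726387
[ 0.49303863 -0.1425547   0.036     ] [ 0.55666424 -0.21908223  0.03      ] -50.259593643089744
[-0.00062228  0.06360048  0.00114435]
[-0.2, 17.5, 0.2, 0.0, -0.001, 0.0, -0.3, 17.5, 0.1, 0.0, -0.001, 0.0, -0.2, 17.5, 0.2, 0.0, -0.001, 0.0, -0.3, 17.5, 0.1, 0.0, -0.001, 0.0, -0.2, 17.5, 0.2, 0.0, -0.001, 0.0]
```

move_arm --targets '[0, 17, 0.2, 0, -0.003, 0, 0, 17, 0.2, 0, -0.003, 0, 0, 17, 0.2, 0, 0, 0, 0, 17, 0.2, 0, 0, 0, 0, 18.5, 0.2, 0, 0, 0]'

```text
time_s: 3.58
position: [0.4948, -0.1435, 0.0145]
tool_rot: [[0.638, 0.002, 0.77], [-0.77, -0.001, 0.638], [0.003, -1.0, 0.001]]
ft_force: [-0.2, -0.5, -1.0]
grip_width: 0.0853
```

move_arm --targets '[0, 0, 0, 0, 0, 0, 0, 0, 0, 0, 0, 0, 0, 0, 0, 0, 0, 0, 0, 0, 0, 0, 0, 0, 0, 0, 0, 0, 0, 0]' --hand -0.3 --squeeze 60

```text
time_s: 4.2
position: [0.4947, -0.1433, 0.015]
tool_rot: [[0.638, 0.002, 0.77], [-0.77, -0.001, 0.638], [0.002, -1.0, 0.001]]
ft_force: [-1.3, -0.3, 4.7]
grip_width: 0.0409
```

Run:
```python
from h import *
o=env.observe()
plan([.51,.078,.2],Rdown(-34),10,(o["position"]+[0,0,.09],Rdown(-50.5)))
print(o["tool_rot"])
```

```text
[-16.1, -9.5, 15.3, 0.0, -0.029, 0.0, -15.7, -9.5, 15.7, 0.0, -0.029, 0.0, -15.2, -9.5, 16.2, 0.0, -0.029, 0.0, -14.7, -9.5, 16.6, 0.0, -0.029, 0.0, -14.2, -9.5, 17.0, 0.0, -0.029, 0.0]
[-13.7, -9.5, 17.4, 0.0, -0.029, 0.0, -13.2, -9.5, 17.8, 0.0, -0.029, 0.0, -12.7, -9.5, 18.2, 0.0, -0.029, 0.0, -12.2, -9.5, 18.6, 0.0, -0.029, 0.0, -11.6, -9.5, 18.9, 0.0, -0.029, 0.0]
[[ 6.38124105e-01  2.00783963e-03  7.69930903e-01]
 [-7.69929933e-01 -1.38867084e-03  6.38126923e-01]
 [ 2.35043712e-03 -9.99997020e-01  6.59751497e-04]]
```

move_arm --targets '[0, -10, 0, 0, 0, 0, 0, -20, 0, 0, 0, 0, 0, -20, 0, 0, 0, 0, 0, -20, 0, 0, 0, 0, 0, -20, 0, 0, 0, 0]' --hand -1 --squeeze 60

```text
time_s: 4.82
position: [0.4939, -0.1427, 0.105]
tool_rot: [[0.638, 0.0, 0.77], [-0.77, 0.0, 0.638], [0.0, -1.0, 0.0]]
ft_force: [0.0, 0.8, -3.1]
grip_width: 0.0411
```

move_arm --targets '[-16, -9.5, 15.3, 0, -0.03, 0, -15.7, -9.5, 15.7, 0, -0.03, 0, -15.2, -9.5, 16.2, 0, -0.03, 0, -14.7, -9.5, 16.6, 0, -0.03, 0, -14.2, -9.5, 17, 0, -0.03, 0]'

```text
time_s: 5.45
position: [0.501, -0.0314, 0.1521]
tool_rot: [[0.747, 0.0, 0.665], [-0.665, 0.0, 0.747], [0.0, -1.0, 0.0]]
ft_force: [-0.0, -0.1, -3.0]
grip_width: 0.0413
```

move_arm --targets '[-13.7, -9.5, 17.4, 0, -0.029, 0, -13.2, -9.5, 17.8, 0, -0.029, 0, -12.7, -9.5, 18.2, 0, -0.029, 0, -12.2, -9.5, 18.6, 0, -0.029, 0, -11.6, -9.5, 18.9, 0, -0.029, 0]'

```text
time_s: 6.08
position: [0.5077, 0.0793, 0.1996]
tool_rot: [[0.835, -0.0, 0.55], [-0.55, 0.0, 0.835], [-0.0, -1.0, 0.0]]
ft_force: [0.2, -1.1, -3.4]
grip_width: 0.041
```

Run:
```python
from h import *
for i in range(4): get_image("wrist")
d,p=snap("wrist","w4"); o=env.observe();print(o["qvel"],p,o["ft_force"],o["wrist_torque"],o["time_s"])
```

```text
[-0.62028262  0.31665309  0.22808732 -0.03176981 -0.18056507  0.04774922] (array([0.50781074, 0.07846181, 0.19887891]), array([[ 8.34551948e-01, -1.01104581e-04,  5.50929247e-01],
       [-5.50929255e-01, -2.23655389e-04,  8.34551919e-01],
       [ 3.88412727e-05, -9.99999970e-01, -2.42353512e-04]])) [ 0.11067994 -0.58904293 -4.04962945] [-0.05873837  0.00029581  0.00128928] 6.325
```

View pics/w4.png

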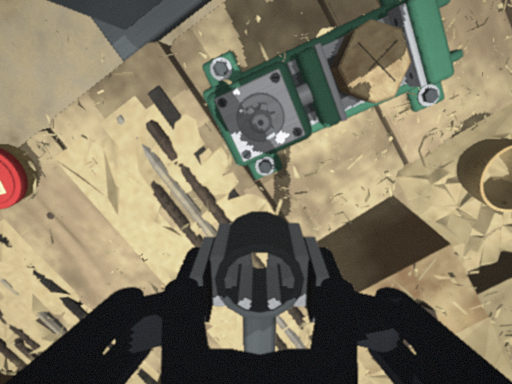

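Run:
```python
from h import *
d=pickle.load(open("w4.pkl","rb"))
crop(d,195,60,335,170,5.5,"w4a"); crop(d,195,205,325,325,5,"w4b")
```

```text
(no output)
```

View pics/w4a.png

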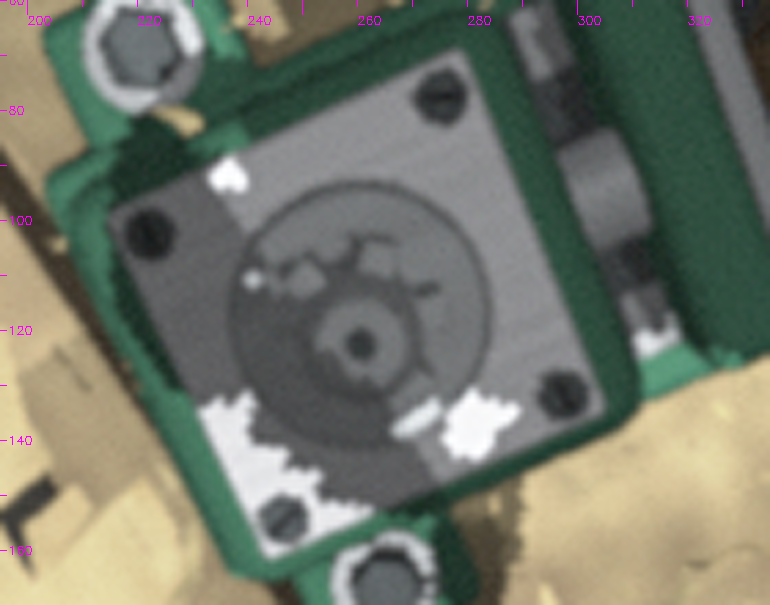

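View pics/w4b.png

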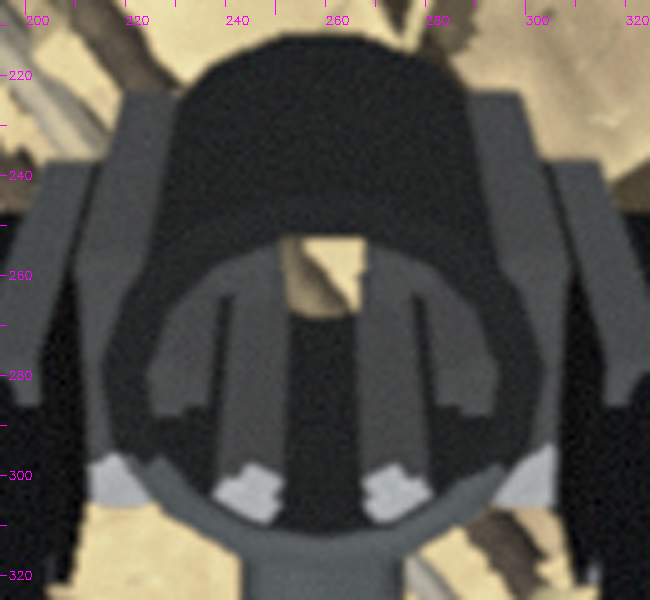

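Run:
```python
from h import *
d=pickle.load(open("w4.pkl","rb"));p=d["pose"]
f=lambda x,y:(195+x/5.5,60+y/5.5)
s1=atz(d,f(360,345),.098,p); s2=atz(d,f(360,314.5),.066,p); s3=atz(d,f(362,343),.093,p)
print(s1,s2)
# corners of housing screws z=.06
sc=[f(440,97),f(150,234),f(563,395),f(284,519)]
W=np.array([atz(d,u,.060,p) for u in sc]);print(W,W.mean(0))
v=(W[2]-W[3])+(W[0]-W[1]); print("vise y? ang",np.degrees(np.arctan2(v[1],v[0])))
v=(W[0]-W[2])+(W[1]-W[3]); print("ang",np.degrees(np.arctan2(v[1],v[0])))
g=lambda x,y:(195+x/5,205+y/5)
c,r=ray(d,g(322,375),p); R=p[1]; ct=R.T@(c-p[0]); rt=R.T@r
for y in(-.019,-.0215,-.024): print("bore tool",ct+rt*(y-ct[1])/rt[1])
print([ (lambda A:A)( (R.T@(atdepth(d,g(*q),p)-p[0])).round(4)) for q in [(322,215),(130,450),(500,450),(322,550)]])
im=cv2.imread("pics/w4a.png")
ctr=np.array([*s2[:2],0])
for k in range(36):
    a=np.radians(k*10)
    for rr,z,col in((.013,.086,(0,255,255)),(.0195,.066,(0,255,0)),(.006,.098,(255,255,0)),(.0088,.093,(0,0,255)),(.013,.066,(255,0,255))):
        q=proj(d,ctr+[rr*np.cos(a),rr*np.sin(a),z],p)[0]
        cv2.circle(im,(int((q[0]-195)*5.5),int((q[1]-60)*5.5)),2,col,-1)
cv2.imwrite("pics/w4o.png",im)
```

```text
[0.46397439 0.10983326 0.098     ] [0.46339838 0.11035114 0.066     ]
[[0.4436619  0.13776973 0.06      ]
 [0.43590552 0.08973535 0.06      ]
 [0.49209928 0.13000703 0.06      ]
 [0.48434141 0.08185481 0.06      ]] [0.46400203 0.10984173 0.06      ]
vise y? ang 80.8374924535051
ang 170.82698276908155
bore tool [-0.00084789 -0.019       0.00122229]
bore tool [-0.00260184 -0.0215      0.00121958]
bore tool [-0.00435579 -0.024       0.00121686]
[array([-0.0181, -0.0217,  0.0012]), array([ 0.0046, -0.0221, -0.0153]), array([ 0.0054, -0.0211,  0.0167]), array([ 0.0162, -0.0209,  0.0012])]
```

View pics/w4o.png

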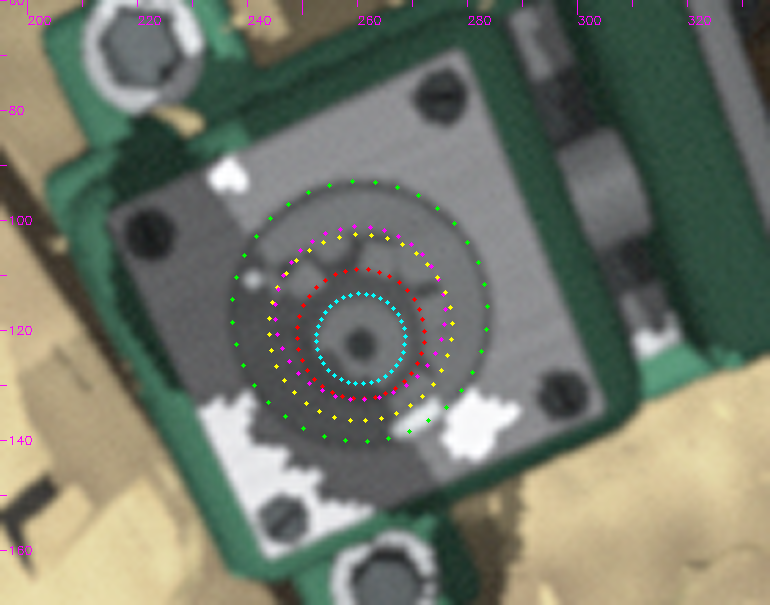

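Run:
```python
from h import *
d=pickle.load(open("w4.pkl","rb"));p=d["pose"]
im=cv2.imread("pics/w4b.png")
for x0,col in((-.0026,(0,255,255)),(-.001,(0,255,0))):
  for k in range(72):
    a=np.radians(k*5)
    for rr,y in((.0195,-.0215),(.010,-.0215)):
        X=p[0]+p[1]@np.array([x0+rr*np.cos(a),y,.0012+rr*np.sin(a)])
        q=proj(d,X,p)[0]
        cv2.circle(im,(int((q[0]-195)*5),int((q[1]-205)*5)),2,col,-1)
cv2.imwrite("pics/w4p.png",im)
```

```text
(no output)
```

View pics/w4p.png

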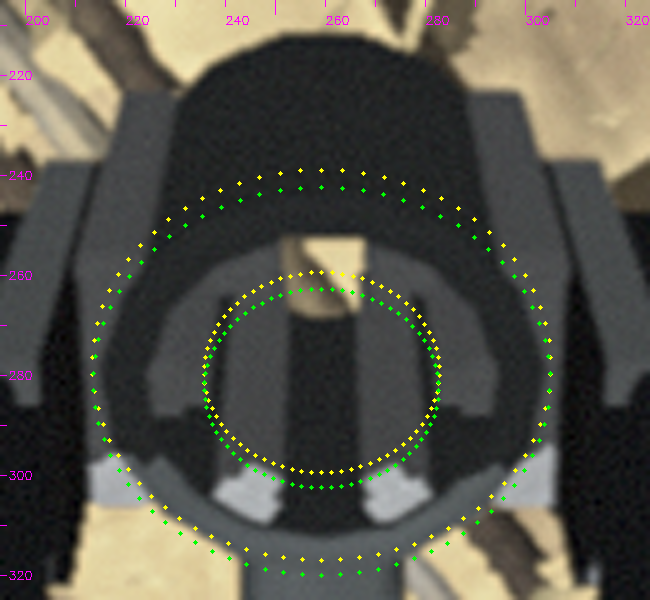

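Run:
```python
from h import *
d=pickle.load(open("w4.pkl","rb"));p=d["pose"]
# warp onto plane z=.086, vise frame: up = world +x of vise, 
S=np.array([.4638,.1100]); yaw=np.radians(-9.17); N=500; sc=.05/N
ii,jj=np.mgrid[0:N,0:N]
vx=(jj-N/2)*sc; vy=-(ii-N/2)*sc  # image right=vise x, up=vise y
X=S[0]+vx*np.cos(yaw)-vy*np.sin(yaw); Y=S[1]+vx*np.sin(yaw)+vy*np.cos(yaw)
P=proj(d,np.stack([X,Y,np.full_like(X,.086)],-1).reshape(-1,3),p).reshape(N,N,2).astype(np.float32)
im=cv2.remap(d["pixels"][:,:,::-1],P[...,0],P[...,1],cv2.INTER_CUBIC)
im=cv2.convertScaleAbs(im,alpha=1.6)
cv2.circle(im,(250,250),130,(0,255,255),1);cv2.circle(im,(250,250),88,(0,0,255),1)
for k in range(12):
    a=np.radians(k*30); cv2.line(im,(int(250+200*np.cos(a)),int(250-200*np.sin(a))),(int(250+215*np.cos(a)),int(250-215*np.sin(a))),(0,255,0),1)
    cv2.putText(im,str(k*30),(int(235+232*np.cos(a)),int(255-232*np.sin(a))),0,.4,(0,255,0),1)
cv2.imwrite("pics/w4t.png",im)
o=env.observe()
b=np.array([-.0028,0,.0012]);R=Rdown(-34)
t=np.array([*S,0])-R@b; print(t)
plan([t[0],t[1],.125],R,5)
```

```text
[0.46545027 0.10743941 0.        ]
[-10.3, 14.7, 0.2, 0.0, 0.002, 0.0, -10.3, 14.7, 0.2, 0.0, 0.002, 0.0, -10.3, 14.7, 0.2, 0.0, 0.002, 0.0, -10.3, 14.8, 0.2, 0.0, 0.002, 0.0, -10.3, 14.7, 0.1, 0.0, 0.002, 0.0]
```

View pics/w4t.png

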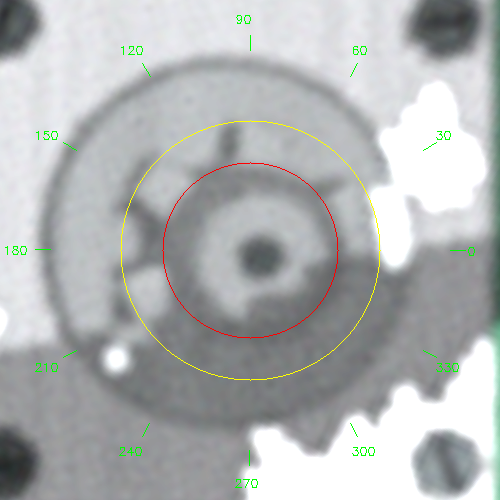

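Run:
```python
from h import *
S=np.array([.4638,.1100])
b=np.array([-.0028,0,.0012]);R=Rdown(-47)
t=np.array([*S,0])-R@b; print(t)
plan([t[0],t[1],.123],R,5)
```

```text
[0.46483197 0.10713381 0.        ]
[-10.4, 15.1, 0.1, 0.0, 0.047, 0.0, -10.4, 15.1, -0.4, 0.0, 0.047, 0.0, -10.3, 15.1, -0.8, 0.0, 0.047, 0.0, -10.3, 15.2, -1.4, 0.0, 0.047, 0.0, -10.2, 15.1, -1.8, 0.0, 0.047, 0.0]
```

move_arm --targets '[-10.4, 15, 0, 0, 0.047, 0, -10.4, 15, -0.4, 0, 0.047, 0, -10.3, 15, -0.8, 0, 0.047, 0, -10.3, 15.2, -1.4, 0, 0.047, 0, -10.2, 15, -1.8, 0, 0.047, 0]'

```text
time_s: 6.95
position: [0.4647, 0.1068, 0.1228]
tool_rot: [[0.681, -0.001, 0.732], [-0.732, -0.0, 0.681], [-0.0, -1.0, -0.001]]
ft_force: [-0.5, 0.5, -2.5]
grip_width: 0.0411
```

Run:
```python
from h import *
for i in range(4): get_image("wrist")
d,p=snap("wrist","w5"); o=env.observe();print(o["qvel"],p,o["ft_force"],o["wrist_torque"],o["time_s"])
crop(d,170,180,350,330,4.4,"w5c")
```

```text
[ 0.10212836 -0.23832739 -0.29966737  0.07405531 -0.05822437  0.27376306] (array([0.46550012, 0.10686038, 0.12369455]), array([[ 6.83277174e-01,  9.46564891e-05,  7.30159088e-01],
       [-7.30159076e-01, -1.38587662e-04,  6.83277180e-01],
       [ 1.65867660e-04, -9.99999986e-01, -2.55794911e-05]])) [ 0.47646353  0.30267699 -3.00618857] [ 0.01273283 -0.00670614 -0.01817631] 7.2
```

View pics/w5c.png

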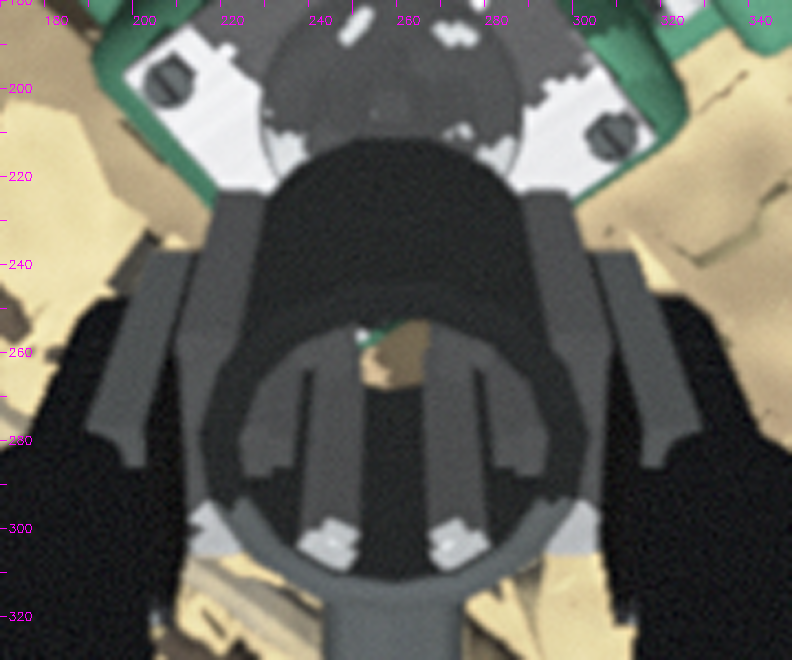

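Run:
```python
from h import *
for n in("wrist0","w4","w5"):
    d=pickle.load(open(n+".pkl","rb")); print(d["intrinsics"][0],np.array(d["mount"])[:,3])
d=pickle.load(open("w5.pkl","rb"));p=d["pose"]
f=lambda x,y:(170+x/4.4,180+y/4.4)
def tool(uv,y):
    c,r=ray(d,uv,p);R=p[1];ct=R.T@(c-p[0]);rt=R.T@r; return ct,rt,ct+rt*(y-ct[1])/rt[1]
print(tool(f(395,440),-.0215))
print(tool(f(390,100),p[0][2]-.066))
im=cv2.imread("pics/w5c.png")
import itertools
for S,col in (((.4638,.1100),(0,255,0)),):
  for k in range(120):
    a=np.radians(k*3)
    q=proj(d,[S[0]+.0195*np.cos(a),S[1]+.0195*np.sin(a),.066],p)[0]
    cv2.circle(im,(int((q[0]-170)*4.4),int((q[1]-180)*4.4)),1,col,-1)
for x0,y0,col in ((-.0028,.0012,(0,255,255)),):
  for k in range(120):
    a=np.radians(k*3)
    for rr,yy in ((.0195,-.0215),(.0195,.0145)):
      X=p[0]+p[1]@np.array([x0+rr*np.cos(a),yy,y0+rr*np.sin(a)]); q=proj(d,X,p)[0]
      cv2.circle(im,(int((q[0]-170)*4.4),int((q[1]-180)*4.4)),1,col,-1)
cv2.imwrite("pics/w5o.png",im)
```

```text
[312.80900608   0.         258.98391545] [-8.31522877e-02 -1.34859987e-01 -5.69168040e-04  1.00000000e+00]
[312.80900608   0.         258.98391545] [-0.08213385 -0.13486119  0.00109651  1.        ]
[312.80900608   0.         258.98391545] [-0.08239137 -0.13486103  0.00108448  1.        ]
(array([-0.08239137, -0.13486103,  0.00108448]), array([0.59899618, 0.85350275, 0.00202425]), array([-0.00283354, -0.0215    ,  0.00135334]))
(array([-0.08239137, -0.13486103,  0.00108448]), array([ 0.36432623,  0.9324959 , -0.00170955]), array([-0.00715988,  0.05769455,  0.00073147]))
```

View pics/w5o.png

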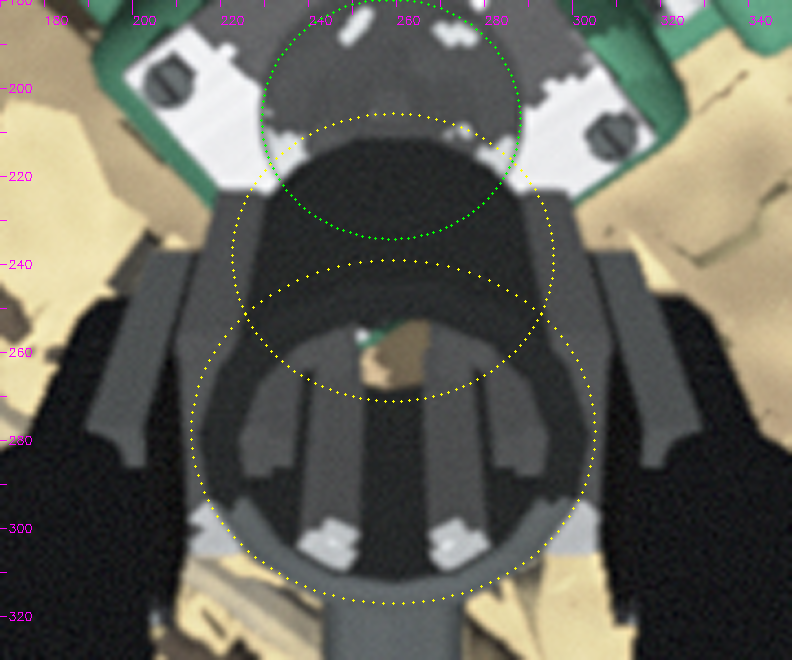

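Run:
```python
from h import *
for n in("w2","w3"):
    d=pickle.load(open(n+".pkl","rb")); print(np.array(d["mount"])[:,3])
for n in("w4","w5"):
    d=pickle.load(open(n+".pkl","rb"));p=d["pose"]
    print(n)
    for v in range(236,330,4):
        print(v,[tuple((1000*(p[1].T@(atdepth(d,(u,v),p)-p[0]))).round(1)[[0,1]].tolist()) for u in (215,235,250,259,268,285,300)])
```

```text
[-0.08246084 -0.13485945  0.00107103  1.        ]
[-0.08246505 -0.13486146  0.00106956  1.        ]
w4
236 [(-10.6, 3.2), (-16.5, -8.0), (-19.6, -14.1), (-19.9, -14.7), (-19.6, -14.1), (-15.6, -6.4), (-14.1, -3.5)]
240 [(-13.2, -5.6), (-16.9, -12.5), (-19.6, -17.7), (-19.7, -17.9), (-20.0, -18.5), (-15.8, -10.5), (-13.6, -6.4)]
244 [(-14.1, -11.1), (-16.4, -15.2), (-19.3, -20.5), (-19.6, -21.1), (-19.1, -20.1), (-16.1, -14.7), (-13.2, -9.3)]
248 [(-13.4, -13.5), (-16.7, -19.3), (-17.9, -21.3), (-18.1, -21.7), (-17.3, -20.3), (-16.2, -18.4), (-14.1, -14.7)]
252 [(-13.7, -17.3), (-16.0, -21.3), (-15.9, -21.1), (-15.3, -20.0), (-16.0, -21.2), (-16.1, -21.5), (-14.2, -18.2)]
256 [(-13.3, -20.0), (-14.2, -21.3), (-9.9, -14.2), (113.0, 191.0), (-13.2, -19.8), (-14.1, -21.3), (-13.2, -19.7)]
260 [(-11.7, -20.5), (-11.0, -19.3), (-10.3, -18.1), (116.6, 188.0), (-10.9, -19.1), (-12.0, -21.0), (-11.2, -19.7)]
264 [(-9.9, -20.7), (-2.3, -8.6), (8.2, 8.0), (121.0, 186.4), (8.4, 8.2), (-3.1, -9.9), (-9.4, -19.9)]
268 [(-7.8, -20.5), (-2.1, -11.7), (8.0, 4.0), (13.9, 13.0), (8.6, 4.8), (-2.2, -11.
[... 3555 characters left out ...]
(9.0, -22.2), (10.5, -20.3)]
308 [(122.4, 111.7), (12.8, -20.2), (14.5, -18.1), (14.5, -18.1), (13.2, -19.7), (12.8, -20.2), (122.1, 111.5)]
312 [(127.0, 111.7), (14.7, -20.5), (14.1, -21.2), (13.7, -21.7), (14.2, -21.1), (131.2, 116.7), (128.1, 113.0)]
316 [(133.3, 113.4), (135.1, 115.5), (15.8, -21.8), (17.1, -20.3), (16.6, -20.9), (137.5, 118.3), (133.3, 113.5)]
320 [(137.2, 112.4), (137.4, 112.7), (30.7, -7.5), (29.9, -8.4), (30.7, -7.5), (142.2, 118.1), (137.1, 112.4)]
324 [(142.8, 113.1), (141.0, 111.3), (32.8, -7.9), (33.0, -7.7), (32.7, -8.0), (147.0, 117.9), (141.8, 112.1)]
328 [(144.9, 110.1), (145.3, 110.5), (35.4, -7.9), (34.9, -8.4), (33.9, -9.5), (150.0, 115.7), (146.3, 111.6)]
```

Run:
```python
from h import *
o=env.observe()
print(o["tool_rot"].T@(np.array([.4638,.1100,.098])-o["position"])*1000,o["position"])
```

```text
[-3.70089035 25.96740655  0.61559353] [0.46585093 0.10688059 0.12397007]
```

move_arm --targets '[-1.2, 2, -0.3, 0, 0, 0, -1, 2, -0.3, 0, 0, 0, 0, 3, 0, 0, 0, 0, 0, 3, 0, 0, 0, 0, 0, 3, 0, 0, 0, 0]'

```text
time_s: 7.82
position: [0.4632, 0.1086, 0.1102]
tool_rot: [[0.683, -0.0, 0.73], [-0.73, 0.0, 0.683], [-0.0, -1.0, -0.0]]
ft_force: [0.0, 0.9, -3.1]
grip_width: 0.0411
```

move_arm --targets '[0, 1, 0, 0, 0, 0, 0, 1, 0, 0, 0, 0, 0, 1, 0, 0, 0, 0, 0, 1, 0, 0, 0, 0, 0, 0, 0, 0, 0, 0]'

```text
time_s: 8.45
position: [0.4632, 0.1086, 0.1064]
tool_rot: [[0.683, -0.0, 0.73], [-0.73, 0.0, 0.683], [-0.0, -1.0, -0.0]]
ft_force: [-0.1, -0.5, -2.7]
grip_width: 0.0411
```

move_arm --targets '[0, 1, 0, 0, 0, 0, 0, 1, 0, 0, 0, 0, 0, 1, 0, 0, 0, 0, 0, 0.6, 0, 0, 0, 0, 0, 0, 0, 0, 0, 0]'

```text
time_s: 9.07
position: [0.4632, 0.1086, 0.1028]
tool_rot: [[0.683, -0.0, 0.73], [-0.73, 0.0, 0.683], [-0.0, -1.0, -0.0]]
ft_force: [-0.5, 0.1, -3.6]
grip_width: 0.0412
```

move_arm --targets '[0, 0.4, 0, 0, 0, 0, 0, 0.4, 0, 0, 0, 0, 0, 0.4, 0, 0, 0, 0, 0, 0, 0, 0, 0, 0, 0, 0, 0, 0, 0, 0]'

```text
time_s: 9.7
position: [0.4632, 0.1086, 0.1016]
tool_rot: [[0.683, 0.0, 0.73], [-0.73, 0.0, 0.683], [0.0, -1.0, 0.0]]
ft_force: [0.4, -0.5, -2.9]
grip_width: 0.041
```

move_arm --targets '[0, 0.4, 0, 0, 0, 0, 0, 0.4, 0, 0, 0, 0, 0, 0.3, 0, 0, 0, 0, 0, 0, 0, 0, 0, 0, 0, 0, 0, 0, 0, 0]'

```text
time_s: 10.32
position: [0.4632, 0.1086, 0.1005]
tool_rot: [[0.683, 0.0, 0.73], [-0.73, -0.0, 0.683], [0.0, -1.0, -0.0]]
ft_force: [0.7, 0.2, -3.2]
grip_width: 0.0411
```

move_arm --targets '[0, 0.4, 0, 0, 0, 0, 0, 0.4, 0, 0, 0, 0, 0, 0.4, 0, 0, 0, 0, 0, 0, 0, 0, 0, 0, 0, 0, 0, 0, 0, 0]'

```text
time_s: 10.95
position: [0.4632, 0.1086, 0.0993]
tool_rot: [[0.683, 0.0, 0.73], [-0.73, -0.0, 0.683], [0.0, -1.0, 0.0]]
ft_force: [-0.2, -0.0, -3.6]
grip_width: 0.0414
```

move_arm --targets '[0, 0.4, 0, 0, 0, 0, 0, 0.4, 0, 0, 0, 0, 0, 0, 0, 0, 0, 0, 0, 0, 0, 0, 0, 0, 0, 0, 0, 0, 0, 0]'

```text
time_s: 11.58
position: [0.4632, 0.1086, 0.0985]
tool_rot: [[0.683, 0.0, 0.73], [-0.73, 0.0, 0.683], [0.0, -1.0, 0.0]]
ft_force: [-0.8, 0.5, -3.2]
grip_width: 0.0411
```

move_arm --targets '[0, 0.5, 0, 0, 0, 0, 0, 0.5, 0, 0, 0, 0, 0, 0.5, 0, 0, 0, 0, 0, 0.5, 0, 0, 0, 0, 0, 0, 0, 0, 0, 0]'

```text
time_s: 12.2
position: [0.4632, 0.1086, 0.0965]
tool_rot: [[0.683, -0.0, 0.73], [-0.73, 0.0, 0.683], [-0.0, -1.0, 0.0]]
ft_force: [0.2, -0.3, -2.9]
grip_width: 0.0412
```

Run:
```python
from h import *
d,p=snap("wrist","w6"); o=env.observe();print(p[0],o["ft_force"],o["wrist_torque"])
crop(d,170,180,350,330,4.4,"w6c")
```

```text
[0.46322725 0.10864761 0.0965054 ] [-0.25589874  0.81634174 -3.92354908] [ 0.00367498  0.01685008 -0.00447047]
```

View pics/w6c.png

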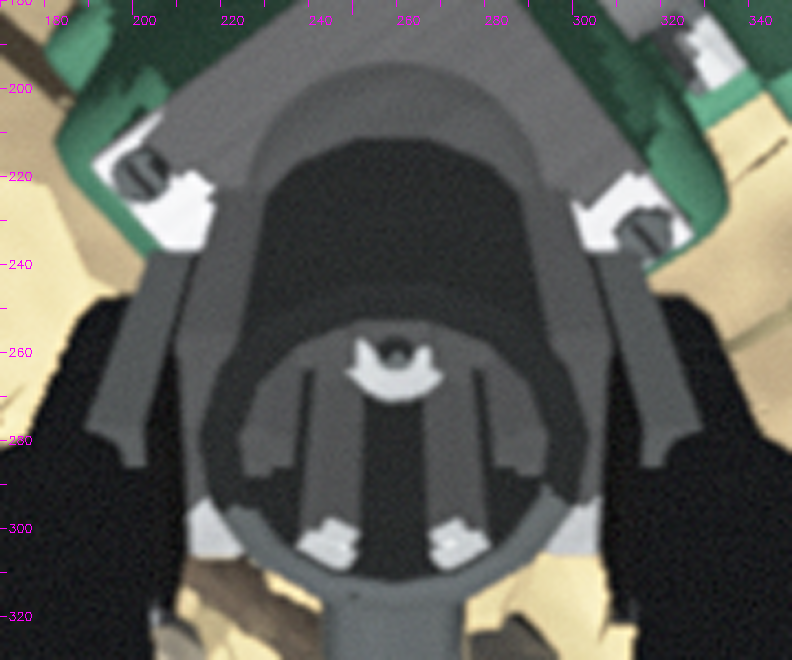

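Run:
```python
from h import *
d=pickle.load(open("w6.pkl","rb"));p=d["pose"]
for uv in [(255,265),(260,267),(265,265),(252,262),(240,200),(260,200),(280,200),(240,190),(210,230),(310,230),(210,305),(300,305),(225,300)]: print(uv,atdepth(d,uv,p).round(4),(1e3*p[1].T@(atdepth(d,uv,p)-p[0])).round(1))
```

```text
(255, 265) [0.464  0.1064 0.0986] [ 2.2 -2.1 -0.9]
(260, 267) [0.4666 0.1072 0.0985] [ 3.4 -2.   1.5]
(265, 265) [0.4673 0.11   0.0992] [ 1.8 -2.7  3.9]
(252, 262) [0.4617 0.1068 0.0989] [ 0.3 -2.4 -2.4]
(240, 200) [0.4434 0.1153 0.0631] [-18.3  33.4  -9.9]
(260, 200) [0.4508 0.1242 0.0671] [-19.9  29.4   1.5]
(280, 200) [0.4613 0.1302 0.0597] [-17.   36.9  13.3]
(240, 190) [0.44   0.1188 0.0599] [-23.3  36.6 -10. ]
(210, 230) [0.4441 0.0866 0.0585] [  3.1  38.  -29. ]
(310, 230) [0.4874 0.1291 0.0614] [ 1.6 35.1 31.7]
(210, 305) [0.4529 0.0912 0.1234] [  5.7 -26.9 -19.5]
(300, 305) [0.4851 0.1135 0.1163] [ 11.5 -19.8  19.3]
(225, 300) [0.4583 0.0937 0.1179] [  7.6 -21.4 -13.8]
```

move_arm --targets '[0, 1, 0, 0, 0, 0, 0, 1, 0, 0, 0, 0, 0, 1, 0, 0, 0, 0, 0, 1, 0, 0, 0, 0, 0, 0, 0, 0, 0, 0]'

```text
time_s: 12.88
position: [0.4632, 0.1086, 0.0924]
tool_rot: [[0.683, -0.0, 0.73], [-0.73, 0.0, 0.683], [-0.0, -1.0, -0.0]]
ft_force: [0.3, -0.2, -2.8]
grip_width: 0.0409
```

move_arm --targets '[0, 1, 0, 0, 0, 0, 0, 1, 0, 0, 0, 0, 0, 1, 0, 0, 0, 0, 0, 1, 0, 0, 0, 0, 0, 0, 0, 0, 0, 0]'

```text
time_s: 13.5
position: [0.4632, 0.1086, 0.0885]
tool_rot: [[0.683, -0.0, 0.73], [-0.73, 0.0, 0.683], [-0.0, -1.0, -0.0]]
ft_force: [-0.1, -0.5, -3.6]
grip_width: 0.0412
```

move_arm --targets '[0, 1, 0, 0, 0, 0, 0, 1, 0, 0, 0, 0, 0, 1, 0, 0, 0, 0, 0, 0.5, 0, 0, 0, 0, 0, 0, 0, 0, 0, 0]'

```text
time_s: 14.12
position: [0.4632, 0.1086, 0.085]
tool_rot: [[0.683, -0.0, 0.73], [-0.73, 0.0, 0.683], [-0.0, -1.0, -0.0]]
ft_force: [0.8, 0.0, -3.3]
grip_width: 0.0408
```

Sliding freely. On slowly to the shoulder.

move_arm --targets '[0, 0.6, 0, 0, 0, 0, 0, 0.6, 0, 0, 0, 0, 0, 0.6, 0, 0, 0, 0, 0, 0.4, 0, 0, 0, 0, 0, 0, 0, 0, 0, 0]'

```text
time_s: 14.75
position: [0.4632, 0.1086, 0.0828]
tool_rot: [[0.683, -0.0, 0.73], [-0.73, 0.0, 0.683], [-0.0, -1.0, -0.0]]
ft_force: [-0.5, -0.7, -3.1]
grip_width: 0.0408
```

move_arm --targets '[0, 0.4, 0, 0, 0, 0, 0, 0.4, 0, 0, 0, 0, 0, 0.2, 0, 0, 0, 0, 0, 0, 0, 0, 0, 0, 0, 0, 0, 0, 0, 0]'

```text
time_s: 15.38
position: [0.4632, 0.1086, 0.0818]
tool_rot: [[0.683, -0.0, 0.73], [-0.73, 0.0, 0.683], [-0.0, -1.0, -0.0]]
ft_force: [0.1, 0.6, -4.0]
grip_width: 0.0408
```

move_arm --targets '[0, 0.3, 0, 0, 0, 0, 0, 0.3, 0, 0, 0, 0, 0, 0.2, 0, 0, 0, 0, 0, 0, 0, 0, 0, 0, 0, 0, 0, 0, 0, 0]'

```text
time_s: 16.0
position: [0.4632, 0.1086, 0.0811]
tool_rot: [[0.683, 0.0, 0.73], [-0.73, 0.0, 0.683], [0.0, -1.0, 0.0]]
ft_force: [-0.8, 0.6, -0.9]
grip_width: 0.0409
```

move_arm --targets '[0, 0.2, 0, 0, 0, 0, 0, 0.2, 0, 0, 0, 0, 0, 0.2, 0, 0, 0, 0, 0, 0, 0, 0, 0, 0, 0, 0, 0, 0, 0, 0]'

```text
time_s: 16.62
position: [0.4632, 0.1087, 0.081]
tool_rot: [[0.683, 0.001, 0.73], [-0.73, -0.0, 0.683], [0.0, -1.0, 0.0]]
ft_force: [-3.6, 0.3, 6.6]
grip_width: 0.041
```

move_arm --targets '[0, -0.4, 0, 0, 0, 0, 0, 0, 0, 0, 0.02, 0, 0, 0, 0, 0, 0.03, 0, 0, 0, 0, 0, 0.03, 0, 0, 0, 0, 0, 0.03, 0]'

```text
time_s: 17.25
position: [0.4635, 0.1086, 0.081]
tool_rot: [[0.597, 0.001, 0.802], [-0.802, -0.0, 0.597], [0.001, -1.0, 0.001]]
ft_force: [-1.4, -0.1, 5.4]
grip_width: 0.0411
```

```bash
cat >> h.py <<'E'
def st():
    o=env.observe(); R=o["tool_rot"]
    print("t",o["time_s"],"pos",o["position"].round(4),"ang",round(np.degrees(np.arctan2(R[1,0],R[0,0])),2),"F",o["ft_force"].round(1),"Ftool",(R.T@o["ft_force"]).round(1),"M",o["wrist_torque"].round(3),"w",round(o["grip_width"],4))
E
python3 -c "
from h import *
st()"
```

```text
t 17.25 pos [0.4635 0.1086 0.081 ] ang -53.32 F [-1.4 -0.1  5.4] Ftool [-0.8 -5.4 -1.1] M [-0.031  0.057  0.225] w 0.0411
```

move_arm --targets '[0, -0.3, 0, 0, 0.03, 0, 0, 0, -0.05, 0, 0.04, 0, 0, 0, -0.05, 0, 0.04, 0, 0, 0, -0.05, 0, 0.04, 0, 0, 0, -0.05, 0, 0.04, 0]'

```text
time_s: 17.88
position: [0.4634, 0.1085, 0.0811]
tool_rot: [[0.435, 0.001, 0.9], [-0.9, -0.0, 0.435], [0.0, -1.0, 0.001]]
ft_force: [1.0, 0.1, 0.5]
grip_width: 0.0409
```

```bash
python3 -c "
from h import *
st()"
```

```text
t 17.875 pos [0.4634 0.1085 0.0811] ang -64.22 F [1.  0.1 0.5] Ftool [ 0.4 -0.5  1. ] M [ 0.052 -0.312  0.409] w 0.0409
```

move_arm --targets '[0, 0, -0.05, 0, 0.04, 0, 0, 0, -0.05, 0, 0.04, 0, 0, 0, -0.05, 0, 0.04, 0, 0, 0, -0.05, 0, 0.04, 0, 0, 0, -0.05, 0, 0.04, 0]'

```text
time_s: 18.5
position: [0.4633, 0.1084, 0.0811]
tool_rot: [[0.247, 0.001, 0.969], [-0.969, -0.0, 0.247], [0.0, -1.0, 0.001]]
ft_force: [2.8, 0.1, 0.6]
grip_width: 0.0407
```

```bash
python3 -c "
from h import *
st()"
```

```text
t 18.5 pos [0.4633 0.1084 0.0811] ang -75.68 F [2.8 0.1 0.6] Ftool [ 0.6 -0.6  2.8] M [ 0.025 -0.36   0.331] w 0.0407
```

move_arm --targets '[0, 0, 0.2, 0, 0.04, 0, 0, 0, 0.1, 0, 0.04, 0, 0, 0, 0, 0, 0.04, 0, 0, 0, 0, 0, 0.04, 0, 0, 0, 0, 0, 0.03, 0]'

```text
time_s: 19.12
position: [0.4632, 0.1084, 0.0811]
tool_rot: [[0.06, 0.0, 0.998], [-0.998, -0.0, 0.06], [0.0, -1.0, 0.0]]
ft_force: [0.9, -0.4, 1.7]
grip_width: 0.0412
```

```bash
python3 -c "
from h import *
st()"
```

```text
t 19.125 pos [0.4632 0.1084 0.0811] ang -86.54 F [ 0.9 -0.4  1.7] Ftool [ 0.4 -1.7  0.8] M [-0.125 -0.212  0.288] w 0.0412
```

move_arm --targets '[0, 0, 0, 0, 0.03, 0, 0, 0, 0, 0, 0.03, 0, 0, 0, 0, 0, 0.03, 0, 0, 0, 0, 0, 0.03, 0, 0, 0, 0, 0, 0.03, 0]'

```text
time_s: 19.75
position: [0.4631, 0.1084, 0.0811]
tool_rot: [[-0.09, -0.0, 0.996], [-0.996, -0.0, -0.09], [0.0, -1.0, -0.0]]
ft_force: [1.4, -1.2, -0.6]
grip_width: 0.0409
```

```bash
python3 -c "
from h import *
st()
d,p=snap('side','s1'); crop(d,215,190,295,310,5,'s1c')"
```

```text
t 19.75 pos [0.4631 0.1084 0.0811] ang -95.15 F [ 1.4 -1.2 -0.6] Ftool [1.1 0.6 1.5] M [-0.284 -0.371  0.319] w 0.0409
```

View pics/s1c.png

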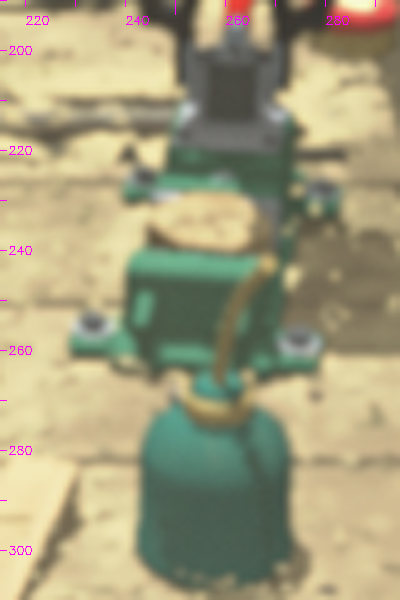

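move_arm --targets '[0, 0, 0.1, 0, 0.015, 0, 0, 0, 0, 0, 0.015, 0, 0, 0, 0, 0, 0.015, 0, 0, 0, 0, 0, 0.015, 0, 0, 0, 0, 0, 0.015, 0]'

```text
time_s: 20.42
position: [0.4631, 0.1084, 0.0811]
tool_rot: [[-0.163, -0.0, 0.987], [-0.987, -0.0, -0.163], [0.0, -1.0, -0.0]]
ft_force: [1.6, -3.0, -1.8]
grip_width: 0.0413
```

```bash
python3 -c "
from h import *
st()"
```

```text
t 20.425 pos [0.4631 0.1084 0.0811] ang -99.4 F [ 1.6 -3.  -1.8] Ftool [2.7 1.8 2. ] M [-0.453 -0.188  0.33 ] w 0.0413
```

move_arm --targets '[0.3, 0.2, 0.2, 0, 0.012, 0, 0, 0, 0, 0, 0.012, 0, 0, 0, 0, 0, 0.012, 0, 0, 0, 0, 0, 0.012, 0, 0, 0, 0, 0, 0, 0]'

```text
time_s: 21.05
position: [0.4631, 0.1084, 0.081]
tool_rot: [[-0.21, -0.0, 0.978], [-0.978, 0.0, -0.21], [-0.0, -1.0, -0.0]]
ft_force: [-3.2, 2.4, 5.8]
grip_width: 0.0415
```

```bash
python3 -c "
from h import *
st()"
```

```text
t 21.05 pos [0.4631 0.1084 0.081 ] ang -102.11 F [-3.2  2.4  5.8] Ftool [-1.7 -5.8 -3.6] M [0.274 0.442 0.234] w 0.0415
```

move_arm --targets '[-0.1, -0.2, -0.1, 0, 0.012, 0, 0, 0, 0, 0, 0.012, 0, 0, 0, 0, 0, 0.012, 0, 0, 0, 0, 0, 0.012, 0, 0, 0, 0, 0, 0.012, 0]'

```text
time_s: 21.68
position: [0.4631, 0.1084, 0.0811]
tool_rot: [[-0.269, -0.0, 0.963], [-0.963, 0.0, -0.269], [-0.0, -1.0, -0.001]]
ft_force: [-3.1, 3.5, 2.9]
grip_width: 0.0407
```

```bash
python3 -c "
from h import *
st()"
```

```text
t 21.675 pos [0.4631 0.1084 0.0811] ang -105.58 F [-3.1  3.5  2.9] Ftool [-2.5 -2.9 -4. ] M [0.358 0.415 0.321] w 0.0407
```

move_arm --targets '[-0.1, 0, -0.1, 0, 0.012, 0, 0, 0, 0, 0, 0.012, 0, 0, 0, 0, 0, 0.012, 0, 0, 0, 0, 0, 0.012, 0, 0, 0, 0, 0, 0.012, 0]'

```text
time_s: 22.3
position: [0.4631, 0.1084, 0.0811]
tool_rot: [[-0.326, -0.0, 0.945], [-0.945, -0.0, -0.326], [0.0, -1.0, -0.0]]
ft_force: [-2.8, 1.0, 1.8]
grip_width: 0.0407
```

```bash
python3 -c "
from h import *
st()
d,p=snap('wrist','w7'); d,p=snap('top','t7'); crop(d,190,170,280,225,8,'t7c')"
```

```text
t 22.3 pos [0.4631 0.1084 0.0811] ang -109.01 F [-2.8  1.   1.8] Ftool [-0.  -1.8 -3. ] M [0.259 0.538 0.365] w 0.0407
```

View pics/w7.png

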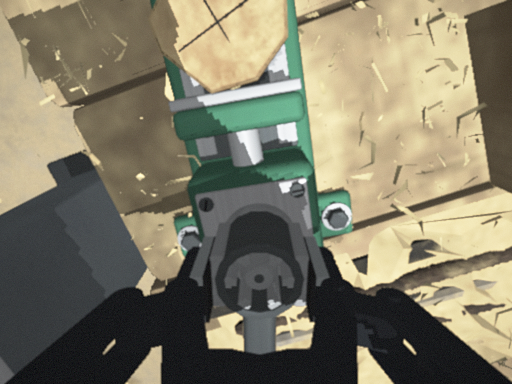

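View pics/t7c.png

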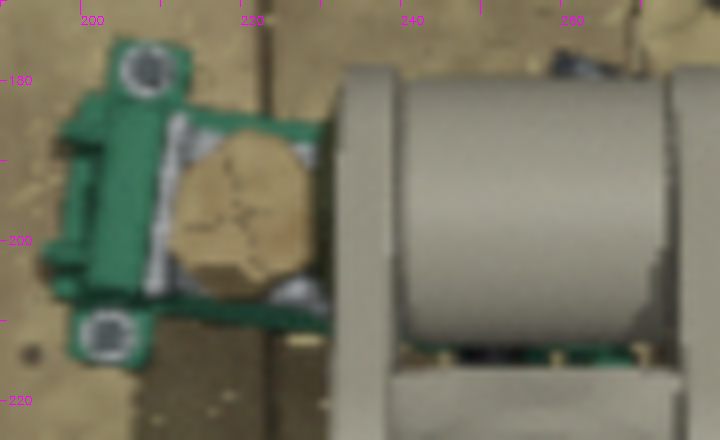

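move_arm --targets '[0, 0, -0.2, 0, 0.012, 0, 0, 0, 0, 0, 0.012, 0, 0, 0, 0, 0, 0.012, 0, 0, 0, 0, 0, 0.012, 0, 0, 0, 0, 0, 0, 0]'

```text
time_s: 23.02
position: [0.463, 0.1084, 0.0811]
tool_rot: [[-0.37, -0.0, 0.929], [-0.929, -0.0, -0.37], [0.0, -1.0, -0.0]]
ft_force: [-2.7, 0.7, -1.1]
grip_width: 0.0412
```

```bash
python3 -c "
from h import *
st()"
```

```text
t 23.025 pos [0.463  0.1084 0.0811] ang -111.72 F [-2.7  0.7 -1.1] Ftool [ 0.4  1.1 -2.8] M [0.094 0.417 0.418] w 0.0412
```

move_arm --targets '[0, 0.1, -0.2, 0, 0.012, 0, 0, 0, 0, 0, 0.012, 0, 0, 0, 0, 0, 0.012, 0, 0, 0, 0, 0, 0, 0, 0, 0, 0, 0, 0, 0]'

```text
time_s: 23.65
position: [0.463, 0.1085, 0.0811]
tool_rot: [[-0.403, 0.0, 0.915], [-0.915, -0.0, -0.403], [0.0, -1.0, 0.0]]
ft_force: [-1.8, -1.1, -1.4]
grip_width: 0.0412
```

```bash
python3 -c "
from h import *
st()"
```

```text
t 23.65 pos [0.463  0.1085 0.0811] ang -113.77 F [-1.8 -1.1 -1.4] Ftool [ 1.7  1.4 -1.2] M [-0.236  0.165  0.498] w 0.0412
```

move_arm --targets '[0, 0.1, 0, 0, 0.012, 0, 0, 0, 0, 0, 0.012, 0, 0, 0, 0, 0, 0.012, 0, 0, 0, 0, 0, 0, 0, 0, 0, 0, 0, 0, 0]'

```text
time_s: 24.28
position: [0.4629, 0.1085, 0.081]
tool_rot: [[-0.436, 0.0, 0.9], [-0.9, -0.0, -0.436], [-0.0, -1.0, 0.0]]
ft_force: [-1.7, -2.0, 2.4]
grip_width: 0.0412
```

```bash
python3 -c "
from h import *
st()
d,p=snap('wrist','w8');crop(d,120,0,360,180,3.3,'w8c')"
```

```text
t 24.275 pos [0.4629 0.1085 0.081 ] ang -115.84 F [-1.7 -2.   2.4] Ftool [ 2.5 -2.4 -0.6] M [-0.473  0.215  0.685] w 0.0412
```

View pics/w8c.png

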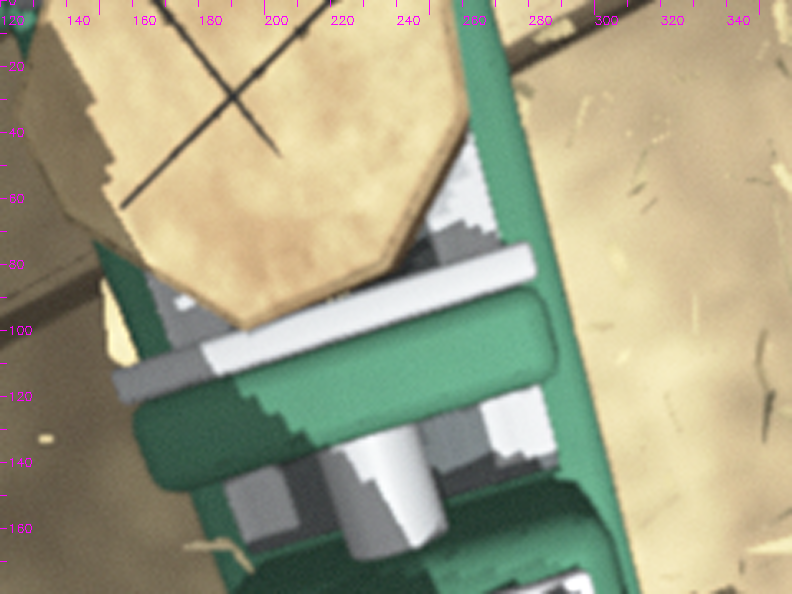

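move_arm --targets '[0.1, 0, 0, 0, 0.012, 0, 0, 0, 0, 0, 0.01, 0, 0, 0, 0, 0, 0, 0, 0, 0, 0, 0, 0, 0, 0, 0, 0, 0, 0, 0]'

```text
time_s: 24.95
position: [0.4629, 0.1085, 0.081]
tool_rot: [[-0.456, 0.0, 0.89], [-0.89, 0.0, -0.456], [-0.0, -1.0, 0.0]]
ft_force: [-0.6, -1.2, 4.5]
grip_width: 0.0409
```

```bash
python3 -c "
from h import *
st()
st()"
```

```text
t 24.95 pos [0.4629 0.1085 0.081 ] ang -117.1 F [-0.6 -1.2  4.5] Ftool [ 1.3 -4.5  0. ] M [-0.364  0.131  0.899] w 0.0409
t 24.95 pos [0.4629 0.1085 0.081 ] ang -117.1 F [-0.6 -1.2  4.5] Ftool [ 1.3 -4.5  0. ] M [-0.364  0.131  0.899] w 0.0409
```

move_arm --targets '[0, 0, 0, 0, 0, 0, 0, 0, 0, 0, 0, 0, 0, 0, 0, 0, 0, 0, 0, 0, 0, 0, 0, 0, 0, 0, 0, 0, 0, 0]' --hand 0.6

```text
time_s: 25.58
position: [0.4628, 0.1085, 0.0809]
tool_rot: [[-0.456, 0.0, 0.89], [-0.89, 0.0, -0.456], [-0.0, -1.0, -0.0]]
ft_force: [-0.1, 0.1, 0.5]
grip_width: 0.0683
```

```bash
python3 -c "
from h import *
st()
d,p=snap('wrist','w9')"
```

```text
t 25.575 pos [0.4628 0.1085 0.0809] ang -117.11 F [-0.1  0.1  0.5] Ftool [-0.  -0.5 -0.1] M [ 0.041 -0.003  0.064] w 0.0683
```

View pics/w9.png

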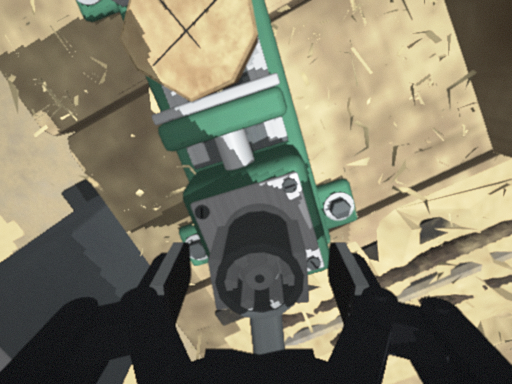

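move_arm --targets '[0, -10, 0, 0, 0, 0, 0, -20, 0, 0, 0, 0, 0, -25, 0, 0, 0, 0, 0, -25, 0, 0, 0, 0, 0, -25, 0, 0, 0, 0]'

```text
time_s: 26.25
position: [0.4627, 0.1085, 0.1875]
tool_rot: [[-0.456, 0.001, 0.89], [-0.89, 0.0, -0.456], [-0.0, -1.0, 0.001]]
ft_force: [-0.5, 0.0, -0.6]
grip_width: 0.0685
```

move_arm --targets '[10, -10, 0, 0, 0, 0, 15, -10, 0, 0, 0, 0, 15, 0, 0, 0, 0, 0, 10, 0, 0, 0, 0, 0, 0, 0, 0, 0, 0, 0]'

```text
time_s: 26.88
position: [0.4396, 0.0633, 0.2055]
tool_rot: [[-0.457, -0.001, 0.89], [-0.89, 0.0, -0.457], [0.0, -1.0, -0.001]]
ft_force: [-0.7, -0.9, 0.1]
grip_width: 0.0683
```

```bash
python3 -c "
from h import *
st()
for i in range(3): get_image('wrist')
d,p=snap('wrist','w10')
crop(d,120,0,390,200,2.9,'w10c')
for uv in [(255,110),(255,130)]: print(atdepth(d,uv,p))"
```

```text
t 26.875 pos [0.4396 0.0633 0.2055] ang -117.18 F [-0.7 -0.9  0.1] Ftool [ 1.1 -0.1 -0.3] M [ 0.022  0.014 -0.005] w 0.0683
[0.46575967 0.12115885 0.08678972]
[0.45942993 0.10857403 0.09832045]
```

View pics/w10.png

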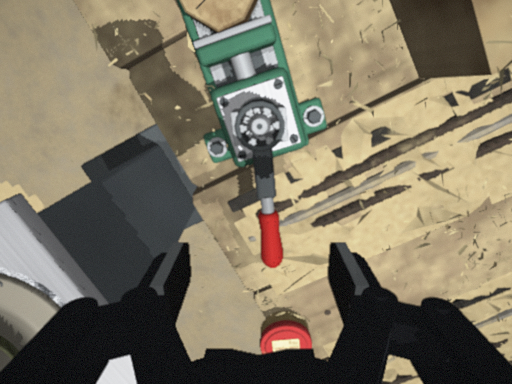

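View pics/w10c.png

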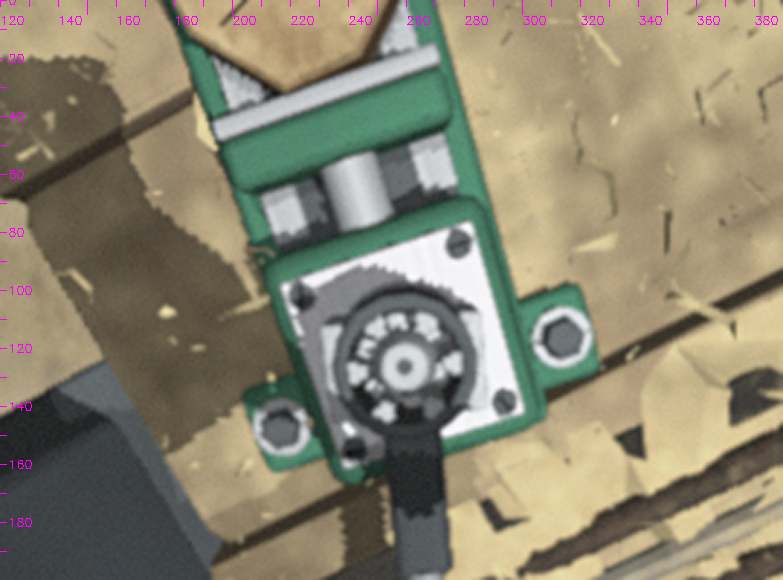

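move_arm --targets '[-22, 0, 0, 0, 0, 0, -22, 0, 0, 0, 0, 0, -22, 0, 0, 0, 0, 0, -22, 0, 0, 0, 0, 0, 0, 0, 0, 0, 0, 0]'

```text
time_s: 27.7
position: [0.4803, 0.1433, 0.2055]
tool_rot: [[-0.454, -0.0, 0.891], [-0.891, 0.0, -0.454], [0.0, -1.0, -0.0]]
ft_force: [-0.2, -0.0, 0.3]
grip_width: 0.068
```

```bash
python3 -c "
from h import *
d0=pickle.load(open('w10.pkl','rb'));p0=d0['pose']
print([round(float(np.median([atdepth(d0,(u+i,v+j),p0)[2] for i in(-1,0,1) for j in (-1,0,1)])),4) for u,v in [(242,118),(277,125),(249,141),(262,193),(268,195),(271,240)]])
h=atz(d0,(258.9,125.5),.102,p0);e=atz(d0,(271,240),.090,p0);print(h,e,np.degrees(np.arctan2(*(e-h)[[1,0]]))+9.17)
for i in range(3): get_image('wrist')
d,p=snap('wrist','w11')
crop(d,150,0,370,230,2.6,'w11c')"
```

```text
[0.0881, 0.1013, 0.1009, 0.0949, 0.0942, 0.0994]
[0.46388824 0.11068541 0.102     ] [0.42658279 0.01397472 0.09      ] -101.92375897254121
```

View pics/w11c.png

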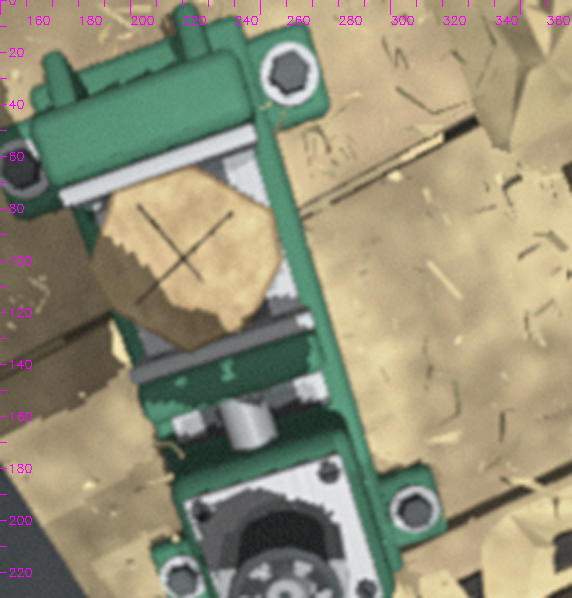

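```bash
python3 -c "
from h import *
st()
print(env.close_job())"
```

```text
t 27.9 pos [0.4798 0.1418 0.2059] ang -117.12 F [ 0.6 -0.3 -0.1] Ftool [0.  0.1 0.7] M [0.063 0.024 0.034] w 0.0684
the job is handed in; nothing more can be done
None
```

The lever is on the shaft and home on the shoulder, and the jaws now hold the blank. I handed the job in at about 28 s of the 72 s allowed.

- **Fitting:** I gripped the lever by the hub flats and set its angle from the spline teeth seen in the wrist picture. The splines meshed straight away and the hub slid down with no measurable resistance. About 10 N pressed on the shoulder when it landed.
- **Clamping:** I swung the lever clockwise by turning the hub. The resisting torque stayed at about 0.2–0.4 N m at first, then rose to 0.90 N m as the jaws closed. By the given figures that is about 70 N at the jaws, well under the 200 N that crushes.
- **After release:** The lever sprang back a few degrees and stands about 12° past the vise's -y, on the side away from the blank. The hub top measures about 101 mm; 102 mm is expected when seated, and the 1 mm difference is within the camera's accuracy. In the pictures the blank stands against both jaws. The arm touches nothing, and wrist force and torque are near zero.

I could not measure the clamping force after letting go, only the torque before release. The sideways forces on the hub while turning were up to about 5 N, which I corrected as I went. I took no final picture of the cup, oil can and tin, but no move was aimed near them and I felt no unexpected contact.

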